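# Unstack the consumables into their bench nests

## Robot

A 6-joint arm with a two-finger parallel gripper is mounted at the origin on a cart in front of the work surface, level with it; the furniture and walls round the work are solid. World frame = base frame: x ahead of the robot, y to its left, z up, the work surface at z = 0. Lengths are in m, angles in rad, forces in N, time in s.
With the tool pointing down it reaches from about 0.275 to 0.875 m from the base axis. Payload 12.5 kg.
Tool frame: the origin (TCP) lies on the centre line of the jaws, within the pads' length; the fingertips stand r.finger_overhang ahead of it and the grasp point (between the pads) lies 3 mm ahead of it (r.finger_overhang is the distance from the TCP to the fingertips, in m); z points along the fingers, y is the line along which they close (so a half turn about z gives the same grasp; the last joint's range is limited). The gripper opens to 85 mm and grips with 20 to 120 N. Pads are 22 mm wide; open, the fingers measure 114 mm over their backs; the gripper's body (76 mm by 85 mm) begins 54 mm behind the grasp point. The pads swing forward as they close: fully open they stand 13 mm farther back than shut.
Start: joints at [-1.421, 0.351, 1.652, -0, 1.139, -0.085], TCP at [0.128, -0.535, 0.253] pointing down, gripper open.
Joint ranges: [-2.75, 2.75], [-0.79, 2.1], [0.01, 2.65], [-1.57, 4.71], [0.07, 3.14], [-2.87, 2.87]. Speed limits (rad/s): [2.22, 2.22, 2.79, 3.14, 3.14, 3.14].

## Interface

Orientations are given as a unit quaternion [x, y, z, w].
In Python, from cell import r, optics gives the robot as it stands. The module is installed in compiled form; this text tells all that it offers. Calls block until the motion is done:
- r.move_to(position, orientation): joint-space move of the TCP to a pose.
- r.move_linear(position, rot=None, vel=0.15): straight line of the TCP; rot=None keeps the orientation; vel is the mean speed in m/s.
- r.set_joints(angles): joint-space move.
- r.set_gripper(opening, squeeze=None): opening from 0.0 (shut) to 1.0 (fully open); squeeze is the grip in N (None keeps the last); returns when the fingers have stopped.
- r.sleep(seconds).
- r.inverse_kinematics(position, orientation): joint angles nearest the present ones, or None.
- optics.get_image(name): name is "scene" or "side" or "wrist"; returns a dict with "pixels" (480x640x3 uint8, red, green, blue), "depth" (480x640 float32, m along the optical axis (not along the pixel's ray), 0 where there is no reading), "fx", "fy", "cx", "cy" (pixels), "camera_from_world" (4x4, takes a point from world to camera coordinates); the wrist camera has in their place "mount" (4x4, takes a point from camera to tool coordinates, whose origin is the TCP and whose axes are the flange's). Camera axes: x right, y down, z forward; pixel columns grow to the right and rows downward; lengths in m; the calibration is good to about 2 mm. A picture is of the moment at which its call begins: read the wrist's pose just before it.
A pose or a line that the arm cannot do raises r.PlanningError and nothing moves.
- r.hand_in(): hands the job in; it is judged then, once.
Readings, each from a call of its own:
- r.current_t(): time.
- r.current_q(): joint angles.
- r.current_qvel(): joint speeds.
- r.current_effort(): joint torques, N m.
- r.current_tool_pos(): TCP position.
- r.current_ee_rot(): TCP orientation.
- r.current_contact_force(): force on the tool from outside, world axes, zero at the start.
- r.current_torque(): the same for the moment, N m.
- r.current_opening(): opening from 0.0 (shut) to 1.0 (fully open).
- r.current_finger_force(): force on a finger pad.
Only numpy, scipy, OpenCV 4.12 (cv2) and the standard library are available. Lean on these libraries where they do the work, as an engineer would, in place of code of your own. Each camera call takes 0.05 s, during which the arm holds its last target. There are 200 camera calls.

## Task

Take the stack on the worktop apart and set each thing in its own nest: the dropper bottle upright in the round one, the small white slip box in the small one, the shorter green tip box in the medium one and the longer green tip box in the longest one. Each box must lie flat, right way up and lengthwise between its nest's corner guides, each thing about centred; topple nothing on the way and leave the brown bottle and the petri dish where they are.

Things in the scene. Friction and masses are not known exactly. Their poses are not given: they have to be found in the camera images.
- dropper: Amber dropper bottle with a black rubber teat, 30 mm diameter, 89 mm tall; body 30 mm wide up to 48 mm, cap and teat about 20 mm wide and narrower above. Starts upright on top of the stack, on the slip box. Origin: centre of its underside, z up. About 0.05 kg.
- slip_box: Small white plastic box of coverslips, lid fixed shut, 34 x 52 x 16 mm (x, y, z), y its length. Starts third from the bottom of the stack, flat on the shorter tip box. Origin: centre of its underside, z up. About 0.03 kg.
- tip_box_short: The shorter of two green pipette-tip boxes, lid fixed shut, 66 x 80 x 32 mm (x, y, z), y its length. Starts flat on the longer tip box. Origin: centre of its underside, z up. About 0.13 kg.
- tip_box_long: The longer green pipette-tip box, lid fixed shut, 66 x 112 x 34 mm (x, y, z), y its length. Starts at the bottom of the stack, flat on the worktop. Origin: centre of its underside, z up. About 0.13 kg.
- nest_round: Fixed round black nest for the dropper bottle: a shallow cup 58 mm in outer and 50 mm in inner diameter, floor 4 mm and rim 12 mm above the worktop. Origin: centre of its underside, on the worktop, z up.
- nest_small: Fixed small nest for the slip box: dark steel plate with four black L-shaped corner guides, opening 50 x 68 mm (x, y), outside 58 x 76 mm; guide legs 10 mm long. Its origin is the centre of its underside, on the worktop; y runs along its length, z up. Base plate 4 mm thick, on which the box rests; the guides' tops are 12 mm above the worktop. The middles of its sides are open.
- nest_medium: Fixed nest for the shorter tip box: dark steel plate with four black L-shaped corner guides, opening 82 x 96 mm (x, y), outside 90 x 104 mm; guide legs 18 mm long. Its origin is the centre of its underside, on the worktop; y runs along its length, z up. Base plate 4 mm thick, on which the box rests; the guides' tops are 12 mm above the worktop. The middles of its sides are open.
- nest_long: Fixed nest for the longer tip box: dark steel plate with four black L-shaped corner guides, opening 82 x 128 mm (x, y), outside 90 x 136 mm; guide legs 18 mm long. Its origin is the centre of its underside, on the worktop; y runs along its length, z up. Base plate 4 mm thick, on which the box rests; the guides' tops are 12 mm above the worktop. The middles of its sides are open.
- amber_bottle: Bystander: brown screw-cap bottle with a white cap, 45 mm diameter, 91 mm tall, loose. Not part of the job. Origin: centre of its underside.
- petri: Bystander: closed flat petri dish, 101 mm diameter, 16 mm high, loose, on the worktop right of the stack. Not part of the job. Origin: centre of its underside. Behind it (farther from the robot) stands a fixed microscope about 0.35 m tall, from about x = 0.38 to 0.66 m and y = -0.42 to -0.60 m: keep the arm clear of it, also on the first move from the start pose.
Not all that is in view belongs to the job. Leave any yellow look-alike of the nest_medium alone. Leave any pink look-alike of the nest_small alone.

How it is judged:
By the outcome, as a careful person would: the job done as asked, in the order asked, and still so for the second after the job is handed in, with the robot touching nothing.
It also fails if it takes over 134 s, if anything falls off the work surface, if the arm or the gripper's body presses on something with over 40 N, if the wrist force passes 120 N, or if a joint passes its speed limit or range.

## Working session

There is one attempt and no reset: what is moved stays moved. The work goes in short steps, each a Python script; the robot and the scene stay as the last script left them, time stands still between calls to the robot, and variables do not carry over. Pictures are saved under pics/ and viewed, at most 14 in all, crops included, and the job is handed in when it is done.

```bash
mkdir -p pics; cat > h.py <<'E'
import numpy as np, cv2
from cell import r, optics
def world(im):
    d=im["depth"]; v,u=np.mgrid[:480,:640]
    P=np.stack([(u-im["cx"])/im["fx"]*d,(v-im["cy"])/im["fy"]*d,d],-1)
    T=np.linalg.inv(im["camera_from_world"])
    W=P@T[:3,:3].T+T[:3,3]; W[d==0]=np.nan
    return W
def save(im,n): cv2.imwrite("pics/"+n,cv2.cvtColor(im["pixels"],cv2.COLOR_RGB2BGR))
E
python3 - <<'E'
from h import *
for n in("scene","side"):
    im=optics.get_image(n); save(im,n+"0.png"); np.savez(n+"0.npz",W=world(im),p=im["pixels"],T=im["camera_from_world"],K=[im["fx"],im["fy"],im["cx"],im["cy"]])
    print(n,np.linalg.inv(im["camera_from_world"]).round(3))
print(r.finger_overhang,r.current_t(),r.current_ee_rot(),r.current_tool_pos())
E
```

```text
scene [[-0.849 -0.197  0.49  -0.351]
 [-0.528  0.355 -0.771  1.275]
 [-0.022 -0.914 -0.406  0.819]
 [ 0.     0.     0.     1.   ]]
side [[ 0.883 -0.199  0.426 -0.093]
 [-0.47  -0.371  0.801 -1.256]
 [-0.002 -0.907 -0.421  0.689]
 [ 0.     0.     0.     1.   ]]
0.022 0.1 [ 9.93117249e-01  1.17123251e-01 -9.47657589e-06 -5.23096183e-04] [ 0.1279392  -0.53463071  0.25281575]
```

View pics/scene0.png

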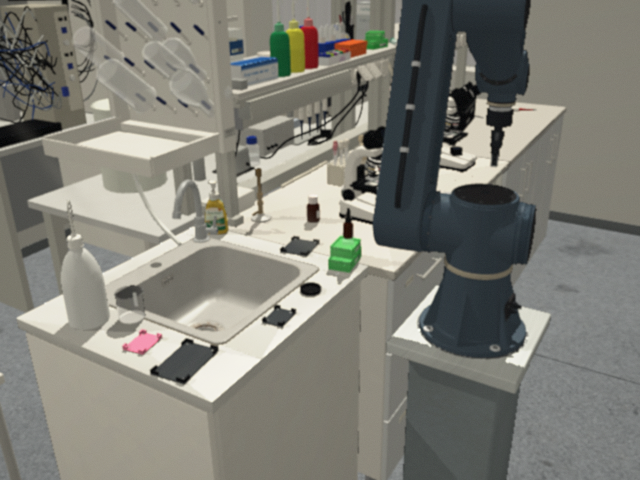

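View pics/side0.png

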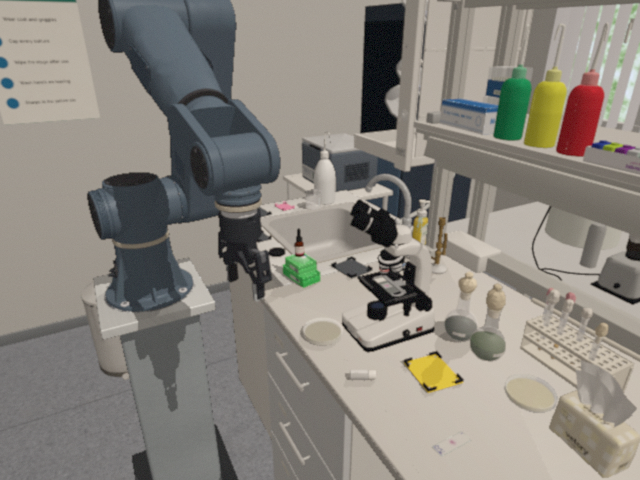

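The scene view shows the stack at (346,250). The black nests are medium (300,245), round (311,289), small (279,316) and long (185,360), with a pink look-alike at (142,343). The side view shows the stack at (300,265), a yellow look-alike at (433,371) and the microscope at (390,310). Next I measure.

```bash
python3 - <<'E'
from h import *
D={n:np.load(n+"0.npz") for n in("scene","side")}
def rect(P): 
    c,s,a=cv2.minAreaRect(P.astype(np.float32)); return np.round(c,4),np.round(s,4),round(a,1)
S=D["scene"]; W=S["W"]; p=S["p"].astype(int)
m=((p.max(-1)<75)&(W[...,2]<.03)&(W[...,2]>-.015)&(np.hypot(W[...,0],W[...,1])<1)).astype(np.uint8)
n,l,st,c=cv2.connectedComponentsWithStats(m)
for i in range(1,n):
    if st[i,4]>60:
        Q=W[l==i]; print("dark",st[i],c[i].round(),rect(Q[:,:2]),np.nanpercentile(Q[:,2],[5,50,95]).round(4))
for k in D:
    W=D[k]["W"];p=D[k]["p"].astype(int)
    g=(p[...,1]>p[...,0]+40)&(p[...,1]>p[...,2]+30)&(np.hypot(W[...,0],W[...,1])<.8)&(W[...,2]<.1)
    Q=W[g];print(k,"green",len(Q),np.histogram(Q[:,2],bins=np.arange(-.01,.1,.005)))
    for a,b in((.031,.037),(.062,.070)):
        q=Q[(Q[:,2]>a)&(Q[:,2]<b)]
        print(k,a,len(q),rect(q[:,:2]))
    c0=np.median(Q[:,:2],0); print(c0)
    near=np.hypot(W[...,0]-c0[0],W[...,1]-c0[1])<.09
    for a,b in((.076,.088),(.09,.128),(.135,.18)):
        q=W[near&(W[...,2]>a)&(W[...,2]<b)]
        if len(q)>3:print(k,a,len(q),rect(q[:,:2]),q.min(0).round(3),q.max(0).round(3))
im=cv2.cvtColor(D["scene"]["p"],cv2.COLOR_RGB2BGR)
A=cv2.resize(im[195:395,110:376],None,fx=3,fy=3,interpolation=cv2.INTER_CUBIC)
cv2.imwrite("pics/c1.png",A[:600])
im=cv2.cvtColor(D["side"]["p"],cv2.COLOR_RGB2BGR)
cv2.imwrite("pics/c2.png",cv2.resize(im[180:350,210:430],None,fx=3.5,fy=3.5,interpolation=cv2.INTER_CUBIC))
E
```

```text
dark [308 214  11   8  67] [312. 218.] (array([ 0.6652, -0.3625]), array([0.0339, 0.0304]), 32.6) [0.0036 0.0165 0.0276]
dark [301 283  19  13 208] [310. 289.] (array([0.4284, 0.0414]), array([0.0483, 0.0641]), 31.1) [0.0014 0.0052 0.0122]
dark [ 420  317  104   42 2009] [472. 340.] (array([-0.0255,  0.0566]), array([0.2366, 0.1346]), 29.7) [0.0009 0.0127 0.0271]
dark [200 345  18  21  70] [211. 353.] (array([0.463 , 0.4144]), array([0.0215, 0.0675]), 22.0) [0.0024 0.0054 0.0122]
dark [151 364  40  20 200] [170. 375.] (array([0.4909, 0.5064]), array([0.0917, 0.0414]), 1.1) [0.0016 0.0058 0.0136]
scene green 855 (array([  0,   1,  21,  38,  42,  37,  56,  55,  82,  59,  49,  33,  42,
        42,  94, 136,  19,  23,  23,   3,   0]), array([-0.01 , -0.005,  0.   ,  0.005,  0.01 ,  0.015,  0.02 ,  0.025,
        0.03 ,  0.035,  0.04 ,  0.045,  0.05 ,  0.055,  0.06 ,  0.065,
        0.07 ,  0.075,  0.08 ,  0.085,  0.09 ,  0.095]))
scene 0.031 99 (array([ 0.4058, -0.123 ]), array([0.1013, 0.0576]), 51.9)
scene 0.062 206 (array([ 0.4236, -0.1464]), array([0.068 , 0.0882]), 9.9)
[ 0.41185558
[... 518 characters left out ...]
 ,  0.005,  0.01 ,  0.015,  0.02 ,  0.025,
        0.03 ,  0.035,  0.04 ,  0.045,  0.05 ,  0.055,  0.06 ,  0.065,
        0.07 ,  0.075,  0.08 ,  0.085,  0.09 ,  0.095]))
side 0.031 104 (array([ 0.4206, -0.1533]), array([0.0648, 0.1163]), 14.0)
side 0.062 132 (array([ 0.4242, -0.1554]), array([0.0657, 0.079 ]), 6.4)
[ 0.41177295 -0.18900681]
side 0.076 90 (array([ 0.4188, -0.1622]), array([0.0341, 0.0528]), 30.2) [ 0.395 -0.191  0.076] [ 0.446 -0.143  0.087]
side 0.09 124 (array([ 0.4153, -0.163 ]), array([0.0238, 0.03  ]), 58.3) [ 0.404 -0.177  0.09 ] [ 0.434 -0.148  0.128]
side 0.135 59 (array([ 0.4173, -0.1577]), array([0.0169, 0.0191]), 50.9) [ 0.408 -0.168  0.136] [ 0.429 -0.145  0.172]
```

View pics/c1.png

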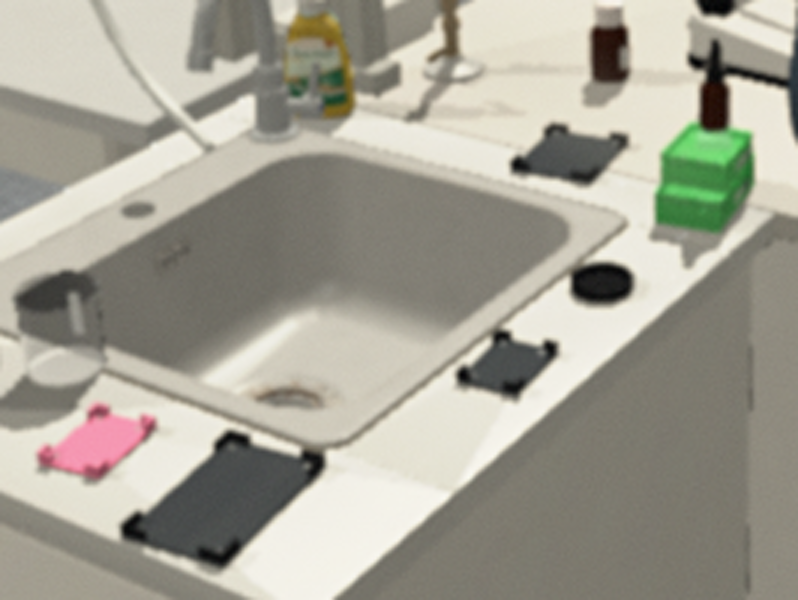

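View pics/c2.png

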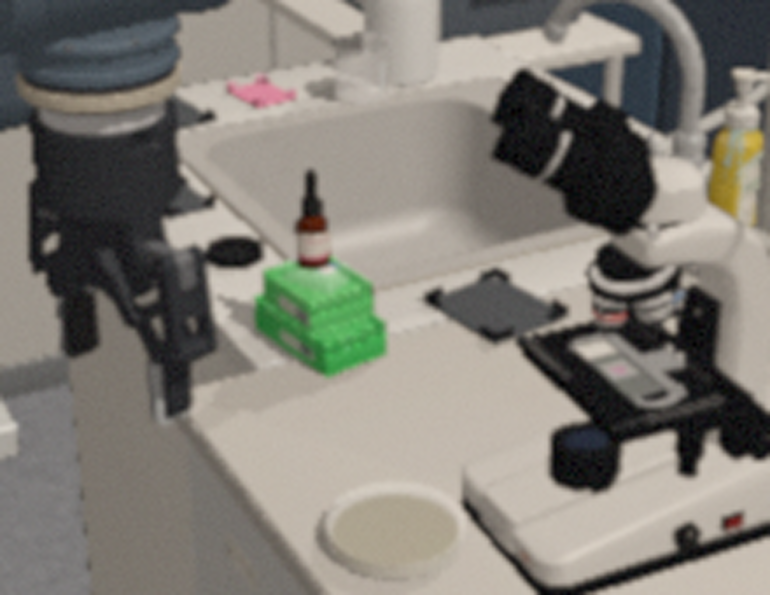

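The crops confirm the targets: the four black nests, since the only pink and yellow nests are look-alikes. The stack is green on green, with the white box and the dropper on top. Next I get overhead wrist views for accuracy, retracting the arm first to clear the microscope.

```bash
cat >> h.py <<'E'
from scipy.spatial.transform import Rotation as Rt
def Q(a): return [np.cos(a/2),np.sin(a/2),0,0]
def wrist(n):
    p=np.array(r.current_tool_pos()); q=r.current_ee_rot()
    im=optics.get_image("wrist"); T=np.eye(4); T[:3,:3]=Rt.from_quat(q).as_matrix(); T[:3,3]=p
    im["camera_from_world"]=np.linalg.inv(T@np.array(im["mount"])); save(im,n+".png")
    np.savez(n+".npz",W=world(im),p=im["pixels"],T=im["camera_from_world"],K=[im["fx"],im["fy"],im["cx"],im["cy"]])
    return im
E
python3 - <<'E'
from h import *
W=np.load("scene0.npz")["W"]
C={n:np.nanmedian(W[v-2:v+3,u-2:u+3].reshape(-1,3),0) for n,u,v in(("med",300,247),("round",311,289),("small",279,317),("long",185,360))}
for k,v in C.items(): print(k,v.round(3))
print("t",r.current_t())
r.move_to([0.11,-0.42,0.36],Q(0.0))
r.move_to([0.36,-0.16,0.42],Q(0.0)); im=wrist("w_stack"); print(np.round(im["mount"],3), im["fx"],r.current_t())
m=C["med"]; r.move_to([m[0]-.06,m[1],.34],Q(0)); wrist("w_med")
c=(C["round"]+C["small"])/2; r.move_to([c[0]-.06,c[1],.36],Q(0)); wrist("w_rs")
m=C["long"]; r.move_to([m[0]-.06,m[1],.34],Q(0)); wrist("w_long"); print(r.current_t())
ims=[cv2.resize(cv2.imread(f"w_{k}.png") if 0 else cv2.imread(f"pics/w_{k}.png"),(400,300)) for k in("stack","med","rs","long")]
cv2.imwrite("pics/mos.png",np.vstack([np.hstack(ims[:2]),np.hstack(ims[2:])]))
E
```

```text
med [ 0.595 -0.172  0.003]
round [0.426 0.039 0.004]
small [0.422 0.198 0.003]
long [0.501 0.453 0.004]
t 0.1
[[-0.    -0.946 -0.324  0.084]
 [ 1.    -0.    -0.     0.001]
 [ 0.    -0.324  0.946 -0.121]
 [ 0.     0.     0.     1.   ]] 351.39957004190614 2.1917
5.7083
```

View pics/mos.png

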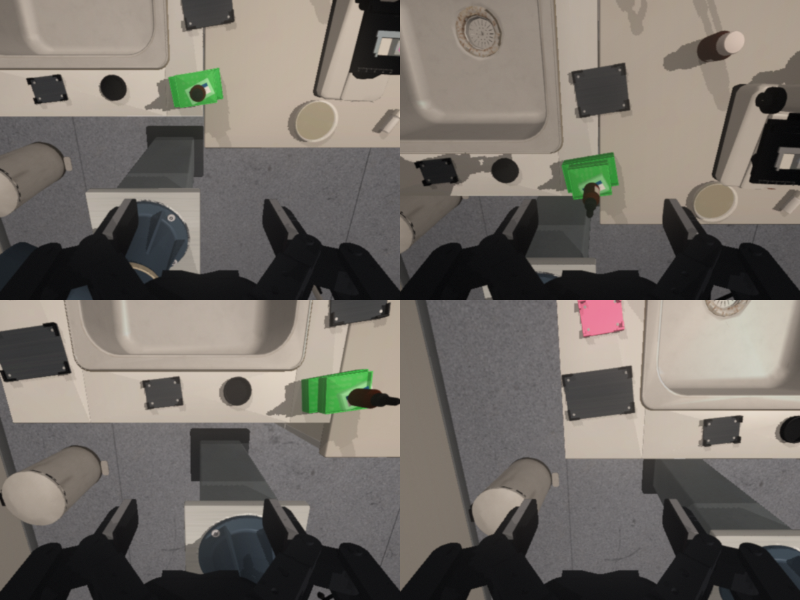

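The mosaic is wrist/2. Top-left shows the stack at (195,90), with the medium nest at (205,10) in that panel and (200,90) in the top-right panel. Bottom-left shows the small nest (162,92) and the round nest (237,90). Bottom-right shows the long nest (198,93), with the pink one behind it at (200,17). I measure from these.

```bash
cat >> h.py <<'E'
def rect(P):
    c,s,a=cv2.minAreaRect(P.astype(np.float32)); b=cv2.boxPoints((c,s,a)); e=[b[1]-b[0],b[2]-b[1]]
    e=e[int(np.argmax([np.hypot(*x) for x in e]))]; yaw=np.degrees(np.arctan2(e[1],e[0]))%180
    return np.round(c,4),np.round(sorted(s),4),round(yaw,1)   # yaw of long axis from world x
def ray(D,uv,z):
    K=D["K"];T=np.linalg.inv(D["T"]); uv=np.atleast_2d(uv).astype(float)
    d=np.c_[(uv[:,0]-K[2])/K[0],(uv[:,1]-K[3])/K[1],np.ones(len(uv))]@T[:3,:3].T
    return (T[:3,3]+d*((z-T[2,3])/d[:,2])[:,None])[:,:2]
def blob(m,W,c,rad=.1,k=None):
    m=(m&(np.hypot(W[...,0]-c[0],W[...,1]-c[1])<rad)).astype(np.uint8)
    n,l,st,_=cv2.connectedComponentsWithStats(m); i=1+np.argmax(st[1:,4]); v,u=np.nonzero(l==i); return l==i,np.c_[u,v]
E
python3 - <<'E'
from h import *
for f,k,c in(("stack","round",(.426,.039)),("stack","small",(.422,.198)),("rs","round",(.426,.039)),("rs","small",(.422,.198)),("med","med",(.595,-.172)),("long","long",(.49,.457)),("long","small",(.422,.198))):
    D=np.load(f"w_{f}.npz"); W=D["W"]; p=D["p"].astype(int)
    m=(p.max(-1)<85)&(W[...,2]>-.01)&(W[...,2]<.03)
    b,uv=blob(m,W,c,.11 if k in("med","long") else .06); q=W[b]
    print(f,k,len(uv),"depth",*rect(q[:,:2]),np.nanpercentile(q[:,2],[5,50,95]).round(4),"ray.008",*rect(ray(D,uv,.008)))
for f in("stack","med","rs"):
    D=np.load(f"w_{f}.npz"); W=D["W"]; p=D["p"].astype(int)
    g=(p[...,1]>p[...,0]+35)&(p[...,1]>p[...,2]+35)
    for a,b,s in((.031,.038,"long"),(.062,.071,"short")):
        q=W[g&(W[...,2]>a)&(W[...,2]<b)]; print(f,s,len(q),*rect(q[:,:2]),np.median(q[:,2]))
    near=np.hypot(W[...,0]-.42,W[...,1]+.155)<.08
    for a,b in((.077,.088),(.11,.128),(.135,.165),(.165,.18)):
        q=W[near&(W[...,2]>a)&(W[...,2]<b)]
        if len(q)>5: print(f,a,len(q),*rect(q[:,:2]))
im=cv2.imread("pics/w_stack.png"); cv2.imwrite("pics/c3.png",cv2.resize(im[110:210,250:370],None,fx=5,fy=5,interpolation=cv2.INTER_CUBIC))
E
```

```text
stack round 1336 depth [0.4267 0.0422] [0.0556 0.0629] 109.1 [0.0029 0.0049 0.0128] ray.008 [0.4277 0.0405] [0.0565 0.0579] 131.0
stack small 2098 depth [0.4238 0.1976] [0.0574 0.0861] 96.6 [0.0027 0.0045 0.0122] ray.008 [0.4245 0.1939] [0.0576 0.0808] 96.5
rs round 1547 depth [0.4278 0.0411] [0.0538 0.0551] 94.7 [0.0029 0.0046 0.0127] ray.008 [0.4277 0.0405] [0.0534 0.0559] 90.0
rs small 2422 depth [0.4244 0.1959] [0.0562 0.0785] 96.6 [0.0029 0.0044 0.0118] ray.008 [0.4243 0.195 ] [0.0567 0.0761] 96.6
med med 6079 depth [ 0.598  -0.1743] [0.0915 0.1048] 98.7 [0.0028 0.0044 0.0113] ray.008 [ 0.5985 -0.1748] [0.0901 0.1045] 98.8
long long 7627 depth [0.4998 0.4549] [0.0883 0.1364] 96.9 [0.0029 0.0043 0.007 ] ray.008 [0.4999 0.454 ] [0.089  0.1355] 97.1
long small 2303 depth [0.4248 0.195 ] [0.0577 0.0748] 96.2 [0.0027 0.0043 0.0117] ray.008 [0.4244 0.1952] [0.0581 0.0792] 96.4
stack long 958 [ 0.4283 -0.1522] [0.0657 0.1117] 99.9 0.034358642791271043
stack short 2124 [ 0.4271 -0.153 ] [0.0659 0.0799] 98.0 0.06669576306909708
stack 0.077 592 [ 0.4226 -0.1604] [0.034  0.0519] 117.0
stac
[... 172 characters left out ...]
5 [ 0.4287 -0.1522] [0.0663 0.1117] 99.7 0.03429568624958379
med short 1908 [ 0.4273 -0.1529] [0.0667 0.08  ] 98.0 0.06665544693047143
med 0.077 613 [ 0.423  -0.1605] [0.0345 0.0521] 116.7
med 0.11 378 [ 0.4253 -0.1567] [0.0242 0.0297] 88.9
med 0.135 330 [ 0.4236 -0.1569] [0.0168 0.0195] 83.6
med 0.165 99 [ 0.4221 -0.1567] [0.0086 0.0107] 77.8
rs long 1018 [ 0.428  -0.1518] [0.0662 0.113 ] 99.9 0.034281081234895816
rs short 2502 [ 0.427  -0.1524] [0.0661 0.0809] 97.8 0.06664936061746848
rs 0.077 740 [ 0.4226 -0.1598] [0.0344 0.0532] 117.5
rs 0.11 622 [ 0.4216 -0.1529] [0.0255 0.0298] 173.8
rs 0.135 572 [ 0.4213 -0.1543] [0.0169 0.0198] 171.3
rs 0.165 148 [ 0.421  -0.1541] [0.0086 0.0103] 1.9
```

View pics/c3.png

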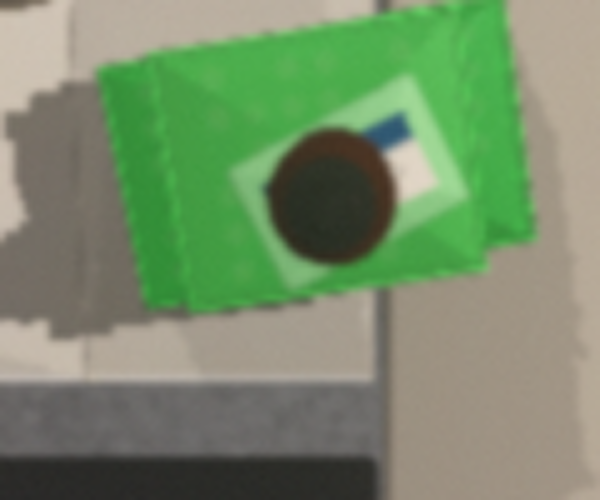

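```bash
python3 - <<'E'
from h import *
def tips(n):
    wrist(n); D=np.load(n+".npz"); W=D["W"]; q=r.current_ee_rot(); R=Rt.from_quat(q).as_matrix()
    t=(W-np.array(r.current_tool_pos()))@R; t=t[np.isfinite(t[...,2])]
    t=t[(t[:,2]<.08)&(np.abs(t[:,1])<.07)&(np.abs(t[:,0])<.03)]
    hi=np.percentile(t[:,2],99.5); e=t[t[:,2]>hi-.004]
    print(n,r.current_opening(),"ovh",r.finger_overhang,"tip z",hi.round(4),t[:,2].max().round(4),"y",e[:,1].min().round(3),e[:,1].max().round(3))
for o in(1,.78,.4,.24):
    r.set_gripper(o,30); tips(f"tip{int(o*100)}")
print(r.current_t())
B=r.inverse_kinematics
for n,p,a in(("drop",(.4213,-.1565,.13),0),("slip",(.4226,-.1602,.09),117),("short",(.427,-.153,.05),98),("long",(.4285,-.152,.03),99.8),("Nmed",(.598,-.1747,.03),98.8),("Nsm",(.4244,.195,.03),96.5),("Nlong",(.5,.4545,.03),97)):
    print(n,[None if (s:=B(list(p),Q(np.radians(a+d)))) is None else np.round(s,2).tolist() for d in(0,-180)])
E
```

```text
tip100 1.0042303298517312 ovh 0.022 tip z 0.0048 0.0093 y -0.054 0.055
tip78 0.7777856117773687 ovh 0.022 tip z 0.0105 0.0161 y -0.044 0.047
tip40 0.4010820512343616 ovh 0.022 tip z 0.0141 0.0219 y -0.029 0.031
tip24 0.24318609251052337 ovh 0.022 tip z 0.0143 0.0224 y -0.023 0.024
7.1583
drop [[-0.46, 0.36, 2.01, -0.0, 0.77, 1.11], [-0.46, 0.36, 2.01, -0.0, 0.77, -2.03]]
slip [[-0.47, 0.44, 2.03, -0.0, 0.68, -0.94], [-0.47, 0.44, 2.03, -0.0, 0.68, 2.2]]
short [[-0.45, 0.52, 2.03, -0.0, 0.58, -0.59], [-0.45, 0.52, 2.03, -0.0, 0.58, 2.56]]
long [[-0.44, 0.57, 2.03, -0.0, 0.54, -0.61], [-0.44, 0.57, 2.03, -0.0, 0.54, 2.53]]
Nmed [[-0.36, 0.77, 1.58, -0.0, 0.79, -0.51], [-0.36, 0.77, 1.58, -0.0, 0.79, 2.63]]
Nsm [[0.33, 0.58, 2.0, -0.0, 0.56, 0.22], None]
Nlong [[0.67, 0.84, 1.42, -0.0, 0.88, 0.55], [0.67, 0.84, 1.42, -0.0, 0.88, -2.59]]
```

Open fingertips reach about 9 mm past the TCP and shut ones 22 mm, so I plan TCP z from those. Dropper first.

```bash
cat >> h.py <<'E'
def pick(xy,deg,z,open_,sq,width,hi=.24):
    r.set_gripper(open_); q=Q(np.radians(deg)); r.move_to([*xy,hi],q)
    r.move_linear([*xy,z+.02],vel=.2); r.move_linear([*xy,z],vel=.08)
    r.set_gripper(0,sq); o=r.current_opening(); print("grip",round(o*85,1),"mm; F",r.current_finger_force(),"ext",np.round(r.current_contact_force(),1))
    assert abs(o*85-width)<5,"bad grip"
    r.move_linear([*xy,z+.03],vel=.08); r.move_linear([*xy,hi],vel=.2); print("held",round(r.current_opening()*85,1),"t",r.current_t())
def place(xy,deg,z,open_,hi=.24):
    q=Q(np.radians(deg)); r.move_to([*xy,hi],q)
    r.move_linear([*xy,z+.025],vel=.2); r.move_linear([*xy,z],vel=.05); print("ext",np.round(r.current_contact_force(),1))
    r.set_gripper(open_); r.move_linear([*xy,z+.03],vel=.08); r.move_linear([*xy,hi],vel=.25); print("t",r.current_t())
E
python3 - <<'E'
from h import *
pick((.4212,-.1566),97,.127,.75,25,30,.26)
place((.4277,.0408),97,.050,.6,.26)
r.move_to([.37,-.05,.36],Q(0)); wrist("w_a"); D=np.load("w_a.npz"); W=D["W"]
for c,lv in(((.4277,.041),((.03,.05),(.06,.075),(.085,.1))),((.4226,-.16),((.077,.088),))):
  for a,b in lv:
    q=W[(np.hypot(W[...,0]-c[0],W[...,1]-c[1])<.05)&(W[...,2]>a)&(W[...,2]<b)]
    if len(q)>5: print(a,len(q),*rect(q[:,:2]),q[:,2].max().round(4))
E
```

```text
grip 28.5 mm; F 25.577997205546126 ext [-2.4 -0.6  6.4]
held 28.9 t 12.8
ext [-0.4 -0.9 -0. ]
t 17.075
0.03 272 [0.428  0.0397] [0.0285 0.0295] 20.0 0.05
0.06 146 [0.4279 0.0394] [0.0166 0.0195] 16.1 0.0748
0.085 92 [0.4275 0.0407] [0.0104 0.0104] 81.9 0.0944
0.077 1522 [ 0.4226 -0.1604] [0.0344 0.0524] 117.2 0.0849
```

View pics/w_a.png

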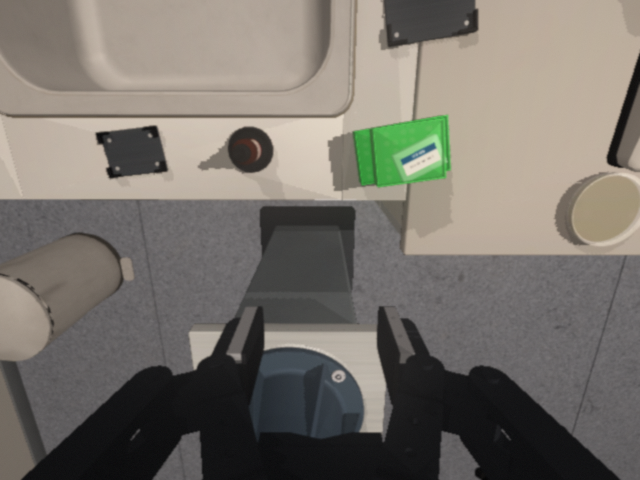

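The dropper stands upright and centred in the round nest at (250,150), and the slip box lies undisturbed on the stack at (420,155). Next are the slip box and the short tip box, with a stack measurement between.

```bash
python3 - <<'E'
from h import *
pick((.4226,-.1604),117.1,.0905,.75,25,34)
place((.4244,.195),96.5,.030,.6)
r.move_to([.37,-.05,.36],Q(0)); wrist("w_b"); D=np.load("w_b.npz"); W=D["W"]; p=D["p"].astype(int)
g=(p[...,1]>p[...,0]+35)&(p[...,1]>p[...,2]+35)
for a,b in((.031,.038),(.062,.071)):
    q=W[g&(W[...,2]>a)&(W[...,2]<b)]; print(len(q),*rect(q[:,:2]))
q=W[(np.hypot(W[...,0]-.4244,W[...,1]-.195)<.06)&(W[...,2]>.0165)&(W[...,2]<.03)]; print("slip",len(q),*rect(q[:,:2]),np.percentile(q[:,2],[5,50,95]))
E
```

```text
grip 33.2 mm; F 24.954695105552673 ext [0.  1.2 5.7]
held 33.3 t 23.5
ext [-0.6 -0.4 -0.7]
t 28.2667
1070 [ 0.4283 -0.1523] [0.066  0.1118] 99.9
4225 [ 0.427  -0.1529] [0.0661 0.0806] 98.0
slip 1160 [0.4255 0.1952] [0.0339 0.053 ] 96.3 [0.01850902 0.02009721 0.02156582]
```

View pics/w_b.png

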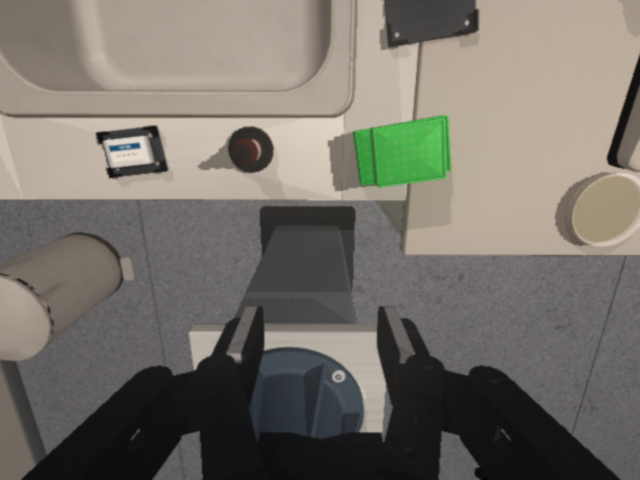

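The slip box lies flat in the small nest at (130,150), with its top at 20 mm and its centre within 1 mm. The tip boxes have not moved.

```bash
python3 - <<'E'
from h import *
pick((.427,-.153),98,.055,1,45,66,.2)
place((.5984,-.1747),98.8,.026,1,.2)
r.move_to([.40,-.16,.36],Q(0)); wrist("w_c"); D=np.load("w_c.npz"); W=D["W"]; p=D["p"].astype(int)
g=(p[...,1]>p[...,0]+35)&(p[...,1]>p[...,2]+35)
for s,c,a,b in(("short",.598,.033,.040),("long",.4285,.030,.038)):
    q=W[g&(abs(W[...,0]-c)<.075)&(W[...,2]>a)&(W[...,2]<b)]; print(s,len(q),*rect(q[:,:2]),np.percentile(q[:,2],[5,50,95]))
L=rect(q[:,:2])
assert abs(L[0][0]-.4285)<.004 and abs(L[0][1]+.152)<.004
pick(tuple(L[0]),L[2],.025,1,45,66,.24)
place((.5,.4542),97,.030,1,.24)
r.move_to([.44,.45,.36],Q(0)); wrist("w_d"); D=np.load("w_d.npz"); W=D["W"]; p=D["p"].astype(int)
g=(p[...,1]>p[...,0]+35)&(p[...,1]>p[...,2]+35)&(W[...,2]>.034)&(W[...,2]<.044); q=W[g]; print("long",len(q),*rect(q[:,:2]),np.percentile(q[:,2],[5,50,95]))
save(optics.get_image("scene"),"end.png"); print(r.current_t())
cv2.imwrite("pics/fin.png",np.hstack([cv2.resize(cv2.imread("pics/w_%s.png"%k),(400,300)) for k in "cd"]))
a=cv2.imread("pics/end.png")[195:395,110:376]; cv2.imwrite("pics/end_c.png",cv2.resize(a,None,fx=3,fy=3))
E
```

```text
grip 65.2 mm; F 49.464459009468555 ext [-2.   0.4  7.6]
held 65.4 t 34.25
ext [-0.1 -0.1 -0.6]
t 38.1083
short 3788 [ 0.5933 -0.1753] [0.0547 0.0803] 98.4 [0.03486741 0.03646372 0.03796328]
long 4743 [ 0.4281 -0.1523] [0.0662 0.1118] 99.9 [0.0329889  0.03436063 0.03577477]
grip 65.8 mm; F 49.98642918000769 ext [-1.3  0.5  5.9]
held 65.2 t 44.75
ext [-2.6 -2.3  4.4]
t 50.3917
long 5199 [0.5006 0.4542] [0.0661 0.1121] 97.0 [0.03700882 0.03839645 0.03980014]
52.0333
```

View pics/fin.png

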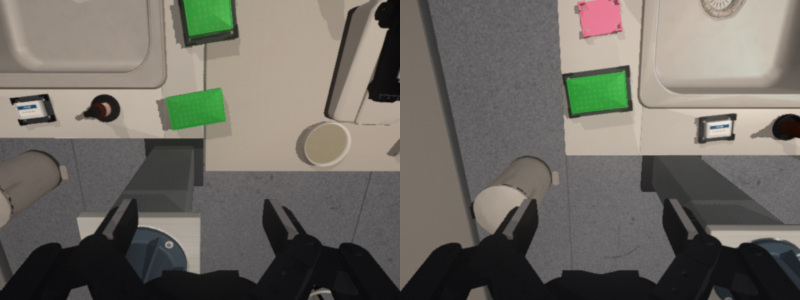

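View pics/end_c.png

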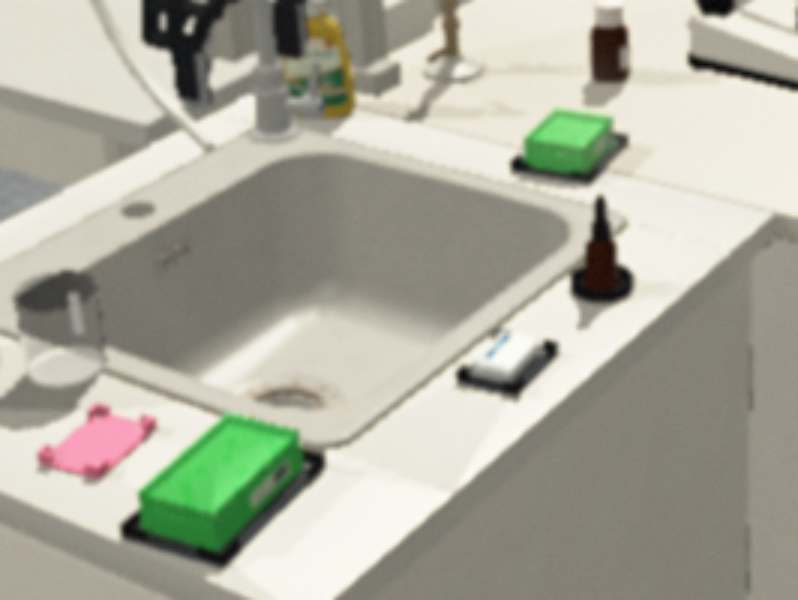

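Everything is in its nest and flat: the short box at (568,140), dropper (602,255), slip box (508,360) and long box (220,485). The bottle at (608,45) is unmoved. The short box's measured width was only clipped by the image edge.

```bash
python3 -c "
from h import *
print(r.hand_in())"
```

```text
the job is handed in; nothing more can be done
None
```

I took the stack apart and handed in the job at about 52 s, with the dropper bottle, slip box and both tip boxes each in its own nest, upright or flat and about centred; the brown bottle and petri dish were not touched.

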